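# Tighten a magnifier's lens retaining ring with a pin spanner

### The arm

A 6-joint arm with a two-finger parallel gripper is mounted at the origin on the work surface. World frame = base frame: x ahead of the robot, y to its left, z up, the work surface at z = 0. Lengths are in m, angles in rad, forces in N, time in s.
With the tool pointing down it reaches from about 0.275 to 0.75 m from the base axis. Payload 10.2 kg.
Tool frame: the origin (TCP) lies midway between the tips of the shut fingers; the grasp point (between the pads) lies 19 mm behind it (env.hold_point_z is the distance from the TCP to the grasp point, in m); z points along the fingers, y is the line along which they close (so a half turn about z gives the same grasp; the last joint's range is limited). The gripper opens to 85 mm and grips with 20 to 120 N. Pads are 22 mm wide; open, the fingers measure 114 mm over their backs; the gripper's body (76 mm by 85 mm) begins 54 mm behind the grasp point. The pads swing forward as they close: fully open they stand 13 mm farther back than shut.
Start: joints at [1.108, 0.313, 1.498, -0, 1.331, -0.223], TCP at [0.125, 0.51, 0.231] pointing down, gripper open.
Joint ranges: [-2.94, 2.94], [-0.97, 2.17], [0.19, 2.56], [-1.23, 4.37], [0.02, 3.11], [-2.88, 2.88]. Speed limits (rad/s): [2.39, 2.39, 3.01, 3.14, 3.14, 3.14].

### API

Orientations are given as a unit quaternion [x, y, z, w].
In Python, from bench import env, kinematics, monitor, eyes, job gives the robot as it stands. The module is installed in compiled form; this text tells all that it offers. Calls block until the motion is done:
- env.reach(position, orientation): joint-space move of the TCP to a pose.
- env.movel(position, velocity=0.15, frame=None, guard=None): straight line of the TCP; frame=None keeps the orientation; velocity is the mean speed in m/s. With guard (N) it stops when the force on the tool has changed by that much, and returns True; else False.
- env.set_joints(angles): joint-space move.
- env.release() and env.close_gripper(effort=None): open the fingers fully, or close them until they stop; effort is the grip in N (None keeps the last).
- env.hold(seconds).
- kinematics.ik(position, orientation): joint angles nearest the present ones, or None.
- monitor.sense(): the state.
- eyes.grab_frame(name): name is "scene" or "side" or "wrist"; returns a dict with "frame" (384x512x3 uint8, red, green, blue), "mtx" (3x3 intrinsics, pixels), "view" (4x4, takes a point from world to camera coordinates). Camera axes: x right, y down, z forward; pixel columns grow to the right and rows downward; lengths in m; the calibration is good to about 2 mm. A picture is of the moment at which its call begins. There is no depth.
A pose or a line that the arm cannot do raises env.MotionError and nothing moves.
- job.hand_in(): hands the job in; it is judged then, once.
The state is a dict: "clock": time; "joints": joint angles; "qvel": joint speeds; "joint_efforts": joint torques, N m; "position": TCP position; "ee_rot": TCP orientation; "contact_force": force on the tool from outside, world axes, zero at the start; "ft_torque": the same for the moment, N m; "finger_gap": opening from 0.0 (shut) to 1.0 (fully open); "gripper_force": force on a finger pad.
Only numpy, scipy, OpenCV 4.12 (cv2) and the standard library are available. Lean on these libraries where they do the work, as an engineer would, in place of code of your own. Each camera call takes 0.05 s, during which the arm holds its last target. There are 200 camera calls.

### The job

The retaining ring over the magnifier lens in the vise is loose: tighten it with the T-handled pin spanner that lies on the desk. First stand the spanner pins down in the groove of its wooden block and let go of it, then take it up again, feel both pins fully into holes of the ring before turning, turn the ring clockwise until it is fully home, and stand the spanner back in the groove. Do not touch the lens glass, and leave the torch, the jar and the hand magnifier where they are.

Things in the scene. Friction and masses are not known exactly. Their poses are not given: they have to be found in the camera images.
- spanner: T-handled pin spanner, 0.4 kg. Origin on its axis in the cross-bar's underside, midway between the pins. x runs along the stem from pins to T-handle (up when it stands pins down), y along cross-bar, pin pair and T-handle. Steel cross-bar 84 x 30 x 14 mm (x 0 to 14); square 16 mm steel stem (x 14 to 104); black T-handle (x 104 to 124); centre of mass x = 38. Half a turn about x looks the same
- pin_tip_a (a point): end of one pin. Steel pins 7 mm in diameter, 9 mm long, their ends tapered over the last 2.5 mm to 3.6 mm, 74 mm apart centre to centre, standing out of the cross-bar's underside along the spanner's -x. Axes as the spanner's. The spanner starts lying on its side, its own z up, origin 15 mm above the desk, the pins pointing away from the robot
- pin_tip_b (a point): end of the other pin
- t_handle (a point): middle of the T-handle, a bar 92 mm long (spanner's y), 30 mm wide (z) and 20 mm thick (x); this point is 114 mm from the cross-bar's underside. Axes as the spanner's
- groove (a point): middle of the top face of the fixed hardwood block, 74 x 140 mm, 45 mm high. A groove 16 mm wide, 18 mm deep, open at both ends, runs along its middle, along this point's y; z up. When the spanner stands in it, the cross-bar lies along the groove and rests on the block's top face, the pins hanging in the groove
- ring_face (a point): centre of the retaining ring's top face, 75 mm above the desk; z up. Plain aluminium ring, 93 mm outside, 55 mm inside, 10 mm thick, with six round through holes of 10 mm diameter evenly spaced on a 74 mm circle. This point's axes do NOT tell where round the circle the holes are: look, or slide the pins over the face until they drop. Then the cross-bar rests on the face, pins 9 mm deep
- vise: fixed grey lens vise, about 0.27 m long (its x), 0.11 m wide, origin on the desk under the ring's axis; V jaws 58 mm high, screw handle at the far end. In it stands the black magnifier barrel, 106 mm outside, bore 94 mm, its rim 78 mm above the desk, 3 mm above the ring's face
- retaining_ring (a joint): angle (rad) the ring has still to turn to be fully home; 0 is a hard stop; starts 0.7 to 1.1. Turning it clockwise seen from above lowers it. It does not tell where the holes are, as the thread may start anywhere round the barrel. The thread is stiff, about 0.45 N m: pins resting on the face with 5 to 8 N slide over it without turning it
- lens_glass: the magnifier's lens, clear glass, 52 mm across, seen through the ring; its dome's top lies 5 mm below the ring's face. Origin 17 mm below the ring's face. Must not be touched
- torch: black torch with an orange front edge, standing on its lens, 64 mm across, 190 mm high; origin under its middle. Leave alone
- powder_jar: closed white jar with a black cap, 68 mm across, 62 mm high; origin under its middle. Leave alone
- reading_glass: black hand magnifier lying flat, 90 mm across, 14 mm thick, handle 100 mm long along its -x; origin under the middle of its glass. Leave alone
Things that resemble listed ones, but are neither listed nor needed, are in the scene too. Of the things shaped like the part that bears groove, the wooden one is meant.

How it is judged:
By the outcome, as a careful person would: the job done as asked, in the order asked, and still so for the second after the job is handed in, with the robot touching nothing.
It also fails if it takes over 72 s, if anything falls off the work surface, if the arm or the gripper's body presses on something with over 40 N, if the wrist force passes 120 N, or if a joint passes its speed limit or range.

## Working session

There is one attempt and no reset: what is moved stays moved. The work goes in short steps, each a Python script; the robot and the scene stay as the last script left them, time stands still between calls to the robot, and variables do not carry over. Pictures are saved under pics/ and viewed, at most 12 in all, crops included, and the job is handed in when it is done.

```bash
ls; mkdir -p pics; python3 - <<'E'
from bench import env, kinematics, monitor, eyes, job
import cv2, numpy as np
for n in ("scene","side"):
    d=eyes.grab_frame(n); im=cv2.cvtColor(d["frame"],cv2.COLOR_RGB2BGR)
    cv2.imwrite(f"pics/{n}0.png",cv2.resize(im,None,fx=1.5,fy=1.5,interpolation=cv2.INTER_CUBIC))
    np.savez(f"{n}.npz",**d); print(n,d["mtx"].round(1).tolist(),d["view"].round(3).tolist())
s=monitor.sense(); print(s)
E
```

```text
pics
scene [[365.1, 0.0, 252.4], [0.0, 365.1, 184.8], [0.0, 0.0, 1.0]] [[-0.25, 0.968, -0.021, 0.14], [0.709, 0.169, -0.684, -0.316], [-0.659, -0.186, -0.729, 1.551], [0.0, 0.0, 0.0, 1.0]]
side [[355.8, 0.0, 256.1], [0.0, 355.8, 193.7], [0.0, 0.0, 1.0]] [[0.999, -0.054, -0.006, -0.537], [-0.034, -0.535, -0.844, 0.096], [0.043, 0.843, -0.536, 1.129], [0.0, 0.0, 0.0, 1.0]]
{'clock': 0.1, 'joints': array([ 1.10760566e+00,  3.13414348e-01,  1.49836225e+00, -1.37072774e-05,
        1.33103411e+00, -2.23418873e-01]), 'qvel': array([ 0.00118382,  0.00039836, -0.00197298,  0.00175428, -0.00077879,
        0.00026185]), 'joint_efforts': array([ 3.14890945e-03, -4.12902868e+01, -2.60143965e+01, -1.66824170e-04,
        3.04928028e-03,  2.33575958e-05]), 'position': array([0.12459286, 0.50975563, 0.2307815 ]), 'ee_rot': array([ 1.19597283e-01,  9.92822300e-01, -5.75730772e-04, -1.98731363e-04]), 'contact_force': array([ 0.19925859,  0.23729917, -0.1719164 ]), 'ft_torque': array([-0.02023493, -0.03094054, -0.06173347]), 'gripper_force': 0.0, 'finger_gap': 1.0010075147298558}
```

View pics/scene0.png

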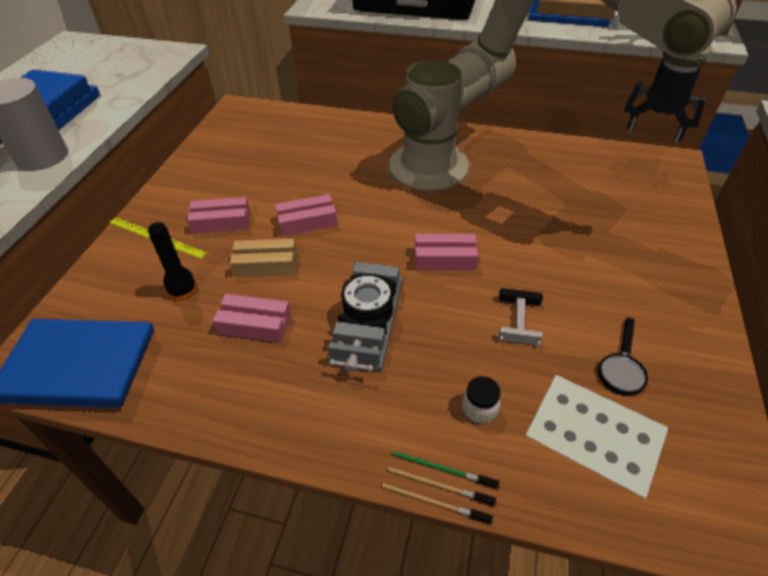

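View pics/side0.png

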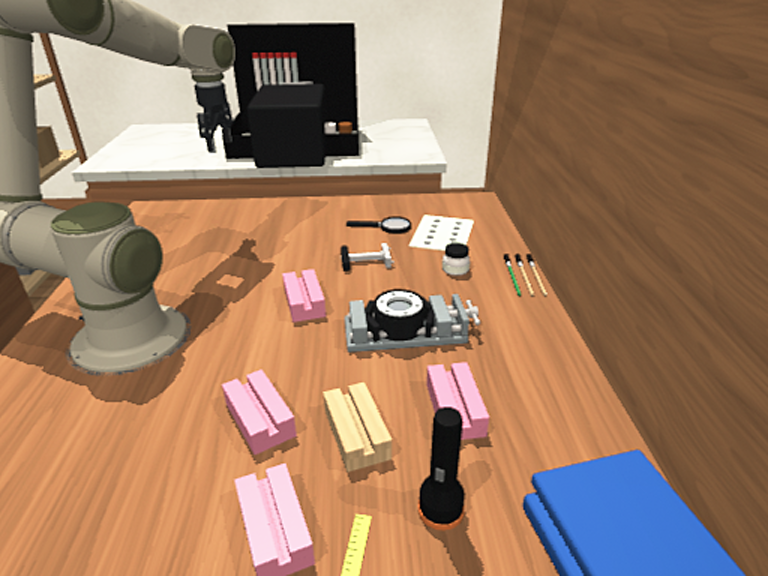

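The scene view shows the spanner with its T-handle at (521,297) and cross-bar at (520,337), and the ring at (368,295). The grooved blocks are pink at (219,215), (306,214), (446,251) and (252,317), and tan wood at (264,257). The tan wooden one fits the description. I'll confirm it in the wrist close-up.

```bash
cat > h.py <<'E'
from bench import env, kinematics, monitor, eyes, job
import cv2, numpy as np
from scipy.spatial.transform import Rotation as R
def pix2w(d,uv,z):
    K,V=d["mtx"],d["view"]; r=V[:3,:3].T@np.linalg.inv(K)@np.array([uv[0],uv[1],1.]); c=-V[:3,:3].T@V[:3,3]
    return c+r*(z-c[2])/r[2]
def w2pix(d,p):
    q=d["mtx"]@(d["view"]@np.append(p,1.))[:3]; return q[:2]/q[2]
def snap(n,f,s=1.5):
    d=eyes.grab_frame(n); np.savez(f+".npz",**d)
    cv2.imwrite(f"pics/{f}.png",cv2.resize(cv2.cvtColor(d["frame"],cv2.COLOR_RGB2BGR),None,fx=s,fy=s,interpolation=cv2.INTER_CUBIC)); return d
def down(yaw):  # tool z down, tool y (closing) at heading yaw
    y=np.array([np.cos(yaw),np.sin(yaw),0]); z=np.array([0,0,-1.]); return R.from_matrix(np.c_[np.cross(y,z),y,z]).as_quat()
def st(m=""):
    s=monitor.sense(); print(m,round(s["clock"],2),s["position"].round(4),"F",s["contact_force"].round(1),"M",s["ft_torque"].round(2),"gap",round(s["finger_gap"],3),"gf",round(s["gripper_force"],1)); return s
E
python3 - <<'E'
from h import *
a=np.load("scene.npz");b=np.load("side.npz")
for n,ua,ub,z in [("handle",(521,294),(346,256),.03),("bar",(520,336),(387,253),.03),("ring",(368,293),(400,303),.075),
  ("gr-end1",(232,255),(333,390),.045),("gr-end2",(296,250),(368,386),.045),("gr_mid",(264,251),(358,420),.045),("torch",(180,290),(442,512),0),("jar",(482,412),(457,268),0),
  ("vise handle",(352,362),(475,312),.05),("rg",(623,373),(396,224),.014),("foam3",(446,245),(303,290),.045),("foam4",(252,311),(457,395),.045)]:
    print(n,*[pix2w(d,((u[0]+.5)/1.5-.5,(u[1]+.5)/1.5-.5),z).round(3) for d,u in ((a,ua),(b,ub))])
E
```

```text
handle [0.456 0.289 0.03 ] [0.455 0.27  0.03 ]
bar [0.57  0.296 0.03 ] [0.56  0.279 0.03 ]
ring [ 0.568 -0.019  0.075] [ 0.569 -0.021  0.075]
gr-end1 [ 0.503 -0.361  0.045] [ 0.436 -0.239  0.045]
gr-end2 [ 0.454 -0.223  0.045] [ 0.497 -0.232  0.045]
gr_mid [ 0.474 -0.294  0.045] [ 0.478 -0.311  0.045]
torch [ 0.595 -0.457  0.   ] [ 0.596 -0.455  0.   ]
jar [0.74  0.245 0.   ] [0.737 0.242 0.   ]
vise handle [ 0.723 -0.009  0.05 ] [ 0.725 -0.027  0.05 ]
rg [0.6   0.496 0.014] [0.598 0.484 0.014]
foam3 [0.358 0.109 0.045] [0.36  0.09  0.045]
foam4 [ 0.647 -0.249  0.045] [ 0.648 -0.264  0.045]
```

```bash
cat >> h.py <<'E'
def tilt(yd,a,sgn):  # tool z heads along yaw yd, pitched a rad from vertical-down; tool y = sgn * left of heading
    f=np.array([np.cos(yd),np.sin(yd),0]); l=sgn*np.array([-np.sin(yd),np.cos(yd),0])
    z=np.sin(a)*f-np.cos(a)*np.array([0,0,1.]); return R.from_matrix(np.c_[np.cross(l,z),l,z]).as_quat()
E
python3 - <<'E'
from h import *
for a in (30,):
  a=np.radians(a)
  for sg in (1,-1):
    print("pick",sg,kinematics.ik([.53,.283,.01],tilt(0,a,sg)))
    for yd,n in((0,"fwd"),(np.pi,"back")):
      print("stand",n,sg,kinematics.ik([.476,-.3,.11],tilt(yd,np.pi/2-a,sg)),kinematics.ik([.45,-.3,.17],tilt(yd,np.pi/2-a,sg)))
for y in (0,np.pi): print("top",y,kinematics.ik([.476,-.3,.18],down(y)))
for y in np.arange(-3,3.2,.5): print("ring",y,kinematics.ik([.568,-.02,.2],down(y)) is not None)
E
python3 - <<'E'
from h import *
env.reach([.46,.27,.26],down(-np.pi/2)); snap("wrist","w_sp",1); st()
env.reach([.50,-.02,.28],down(-np.pi/2)); snap("wrist","w_ring",1); st()
env.reach([.42,-.29,.26],down(-np.pi/2)); snap("wrist","w_gr",1); st()
import cv2
ims=[cv2.imread(f"pics/{f}.png") for f in("w_sp","w_ring","w_gr")]
cv2.imwrite("pics/three.png",np.vstack([np.hstack([cv2.resize(i,(400,300)) for i in ims[:2]]),np.hstack([cv2.resize(ims[2],(400,300)),np.zeros((300,400,3),np.uint8)])]))
E
```

```text
pick 1 [ 0.37429688  0.6119916   1.83091284 -0.73877547  0.27492896 -0.52313204]
stand fwd 1 [-1.16638924  0.46256352  2.11303763  1.59527498  0.92133023  2.23829834] [-1.23231713  0.29038625  2.12955849  1.43162135  0.96996079  2.42713009]
stand back 1 [-0.56025149  1.084313    0.82514584 -0.57168363  2.12450526  0.94064947] [-0.5792587   0.95591556  0.92060965 -0.59864727  2.14200251  0.90137964]
pick -1 [ 0.37429688  0.6119916   1.83091284 -0.73877547  0.27492896  2.61846061]
stand fwd -1 [-1.16638924  0.46256352  2.11303763  1.59527498  0.92133023 -0.90329431] [-1.23231713  0.29038625  2.12955849  1.43162135  0.96996079 -0.71446256]
stand back -1 [-0.56025149  1.084313    0.82514584 -0.57168363  2.12450526 -2.20094318] [-0.5792587   0.95591556  0.92060965 -0.59864727  2.14200251 -2.24021302]
top 0 [-7.70568226e-01  4.37844522e-01  1.45689208e+00 -4.44089210e-16
  1.24685605e+00 -7.70568226e-01]
top 3.141592653589793 [-7.70568226e-01  4.37844522e-01  1.45689208e+00 -4.44089210e-16
  1.24685605e+00  2.37102443e+00]
ring -3.0 True
ring -2.5 True
ring -2.0 True
ring -1.5 True
ring -1.0 True
ring -0.5 True
ring 0.0 True
ring 0.5 True
ring 1.0 True
ring 1.5 True
ring 2.0 True
ring 2.5 True
ring 3.0 False
 1.98 [0.4597 0.2704 0.26  ] F [-0.2  0.7  0.3] M [-0.07  0.01  0.03] gap 0.996 gf 0.0
 3.15 [ 0.5001 -0.0188  0.2799] F [ 0.1 -0.1 -0.8] M [ 0.03 -0.01  0.04] gap 1.0 gf 0.0
 4.29 [ 0.4207 -0.2889  0.2602] F [ 0.7  0.  -0.4] M [ 0.03 -0.01  0.  ] gap 1.001 gf 0.0
```

View pics/three.png

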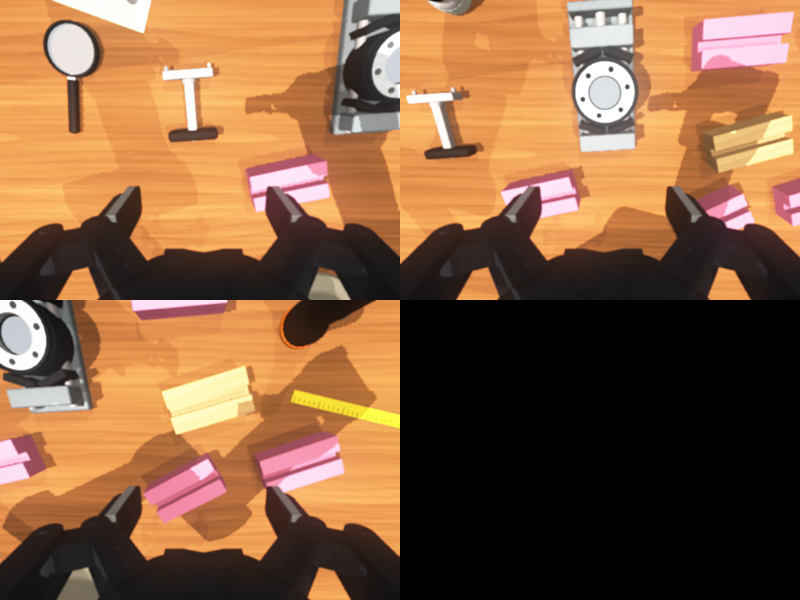

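The wrist views show the spanner around (190,105), the ring at (604,92) and the tan wooden grooved block at (210,398). The others are pink. I'll take enlarged crops to measure them and to confirm the wooden block.

```bash
python3 - <<'E'
from h import *
def c(f,x,y,w,h,s): return cv2.resize(cv2.imread(f"pics/{f}.png")[y:y+h,x:x+w],None,fx=s,fy=s,interpolation=cv2.INTER_CUBIC)
A=c("w_sp",195,70,100,120,4);B=c("w_ring",210,55,120,120,3.2);C=c("w_gr",200,80,135,95,2.9)
o=np.zeros((600,800,3),np.uint8);o[:480,:400]=A;o[:275,400:400+391]=C[:275,:391];o[280:280+320,400:400+384]=B[:320]
cv2.imwrite("pics/crops.png",o); print(C.shape,B.shape)
E
```

```text
(276, 392, 3) (384, 384, 3)
```

View pics/crops.png

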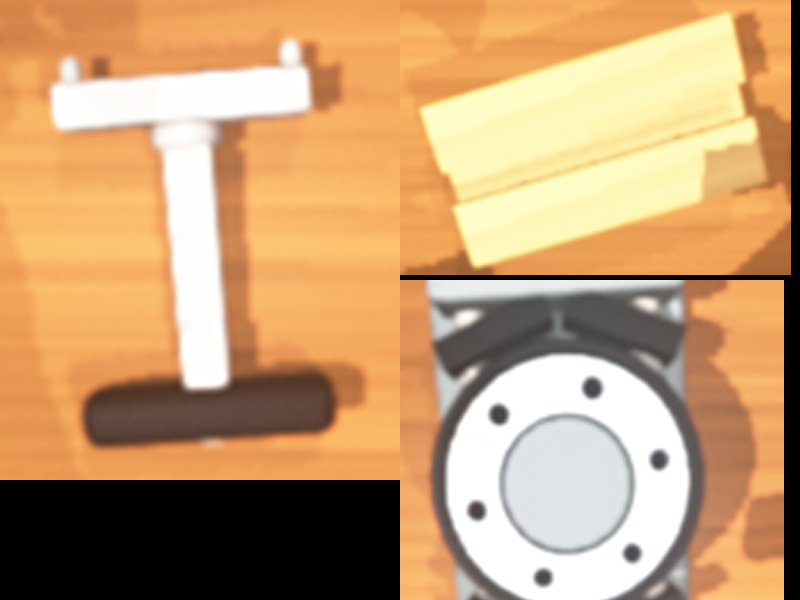

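The crops confirm the wooden block, with top corners (420,105), (730,12), (768,180) and (472,268). They also show six ring holes, for example (592,387) and (659,459), and the spanner with pin tips at (69,60) and (290,42) and its handle at (85–335, 400).

```bash
python3 - <<'E'
from h import *
def m(f,x0,y0,s,ox,oy,pts,z):
    d=np.load(f+".npz"); return np.array([pix2w(d,(x0+(u-ox+.5)/s-.5,y0+(v-oy+.5)/s-.5),z) for u,v in pts])[:,:2]
p=m("w_sp",195,70,4,0,0,[(69,60),(290,42)],.015);print("pins",p.round(4).tolist(),"d",np.linalg.norm(p[0]-p[1]).round(4))
p=m("w_sp",195,70,4,0,0,[(52,86),(307,66)],.030);print("bar far edge",p.round(4).tolist(),"d",np.linalg.norm(p[0]-p[1]).round(4))
p=m("w_sp",195,70,4,0,0,[(190,150),(206,385)],.023);print("stem",p.round(4).tolist())
p=m("w_sp",195,70,4,0,0,[(85,412),(335,392)],.027);print("handle",p.round(4).tolist(),"d",np.linalg.norm(p[0]-p[1]).round(4),p.mean(0))
h=m("w_ring",210,55,3.2,400,280,[(592,387),(659,459),(632,552),(543,577),(477,510),(499,414)],.075)
c=h.mean(0);v=h-c;a=np.arctan2(v[:,1],v[:,0]);print("ring",c.round(4),"r",np.hypot(*v.T).round(4),"ang",np.degrees(a).round(1),"mod60",(np.degrees(a)%60).round(1))
k=m("w_gr",200,80,2.9,400,0,[(420,105),(730,12),(768,180),(472,268)],.045)
print("groove",k.round(4).tolist(),k.mean(0).round(4),"sides",[np.linalg.norm(k[i]-k[(i+1)%4]).round(4) for i in range(4)])
for i,j in((0,1),(3,2)): e=k[j]-k[i];print("yaw of -y",np.degrees(np.arctan2(e[1],e[0])).round(2))
g=m("w_gr",200,80,2.9,400,0,[(454,207),(755,118)],.045);e=g[1]-g[0];print("near groove edge",g.round(4).tolist(),np.degrees(np.arctan2(e[1],e[0])))
E
```

```text
pins [[0.5716, 0.335], [0.5775, 0.2605]] d 0.0747
bar far edge [[0.5622, 0.3384], [0.5685, 0.2553]] d 0.0833
stem [[0.5426, 0.2942], [0.4624, 0.2897]]
handle [[0.4533, 0.3328], [0.4608, 0.2437]] d 0.0894 [0.45703464 0.28827491]
ring [ 0.5684 -0.0217] r [0.0369 0.0369 0.0367 0.0371 0.0367 0.0368] ang [ -14.7  -74.8 -134.8  165.1  105.3   45.2] mod60 [45.3 45.2 45.2 45.1 45.3 45.2]
groove [[0.4922, -0.2208], [0.5308, -0.3559], [0.4598, -0.3772], [0.4188, -0.2413]] [ 0.4754 -0.2988] sides [np.float64(0.1405), np.float64(0.0742), np.float64(0.142), np.float64(0.0762)]
yaw of -y -74.03
yaw of -y -73.22
near groove edge [[0.4473, -0.234], [0.487, -0.3695]] -73.66827994371096
```

```bash
cat >> h.py <<'E'
D=np.deg2rad
A=D(30)
def T(p,r): M=np.eye(4);M[:3,:3]=r if np.ndim(r)==2 else R.from_quat(r).as_matrix();M[:3,3]=p;return M
def frame(x,y): return np.c_[x,y,np.cross(x,y)]
def hd(deg): return np.array([np.cos(D(deg)),np.sin(D(deg)),0])
UP=np.array([0,0,1.])
GR=np.array([.4754,-.2988,.045]); GY=106.3; RC=np.array([.5684,-.0217,.075])
SP0=T([.5656,.2970,.015],frame(hd(184.6),hd(-85.4)))
q1=tilt(D(4.6),A,1); d1=R.from_quat(q1).as_matrix()[:,2]
P1=SP0[:3,3]+.055*SP0[:3,0]+.009*d1
TS=np.linalg.inv(T(P1,q1))@SP0       # spanner in tool
def toolfor(o,yh):                   # tool pose for spanner upright at o, y heading yh
    M=T(o,frame(UP,hd(yh)))@np.linalg.inv(TS); return M[:3,3],R.from_matrix(M[:3,:3]).as_quat()
E
python3 - <<'E'
from h import *
print(P1,q1,kinematics.ik(P1,q1),kinematics.ik(P1+[0,0,.25],q1))
for yh in(GY,GY-180):
  for h in (0,.05,.15):
    p,q=toolfor(GR+[0,0,h],yh); print(yh,h,p,R.from_quat(q).as_matrix()[:,2].round(2),kinematics.ik(p,q),kinematics.ik(p-[.09,.026,0],q) is not None)
E
```

```text
[0.51526267 0.29294995 0.00720577] [-0.03876433  0.96514767  0.01038687  0.25861054] [ 0.38498209  0.60113813  1.86661845 -0.72983845  0.22691759 -0.58793582] [ 0.38498209  0.2208075   1.6405415  -0.21313976  0.78826371 -1.15345975]
106.3 0 [ 0.48288094 -0.29661242  0.0955    ] [ 0.83  0.24 -0.5 ] [-1.1861249   0.57071318  1.95751486  1.32411103  1.09424679 -0.87036232] True
106.3 0.05 [ 0.48288094 -0.29661242  0.1455    ] [ 0.83  0.24 -0.5 ] [-1.1861249   0.4631769   1.94247294  1.26562123  1.12769531 -0.73873786] True
106.3 0.15 [ 0.48288094 -0.29661242  0.2455    ] [ 0.83  0.24 -0.5 ] [-1.1861249   0.28232628  1.86594103  1.16360661  1.21799916 -0.47703758] True
-73.7 0 [ 0.46791906 -0.30098758  0.0955    ] [-0.83 -0.24 -0.5 ] [-0.49987726  1.01214637  1.01679179 -0.7045868   1.90566754 -2.30607359] True
-73.7 0.05 [ 0.46791906 -0.30098758  0.1455    ] [-0.83 -0.24 -0.5 ] [-0.49987726  0.94918167  1.00185142 -0.72405857  1.96454328 -2.36068739] True
-73.7 0.15 [ 0.46791906 -0.30098758  0.2455    ] [-0.83 -0.24 -0.5 ] [-0.49987726  0.85015393  0.92214128 -0.78472075  2.09501029 -2.49715026] True
```

```bash
python3 - <<'E'
from h import *
env.reach([.48,0,.33],down(-np.pi/2))
env.reach(P1-.10*d1,q1); env.movel(P1,.12,guard=8); s=st("at pick")
env.close_gripper(80); s=st("closed"); np.save("pick.npy",np.r_[s["position"],s["ee_rot"]])
env.movel(P1+[0,0,.27],.25); st("lifted"); snap("scene","lift",1.5)
E
```

```text
at pick 8.3 [0.5153 0.293  0.0076] F [-0.7  0.6 -0.1] M [-0.    0.19 -0.01] gap 1.0 gf 0.0
closed 8.95 [0.5153 0.2931 0.0076] F [-3.6  0.1  5.1] M [-0.04  0.3  -0.06] gap 0.165 gf 79.1
lifted 10.39 [0.5148 0.2927 0.2755] F [-0.7  0.1 -5.2] M [-0.03  0.63  0.03] gap 0.168 gf 78.1
```

View pics/lift.png

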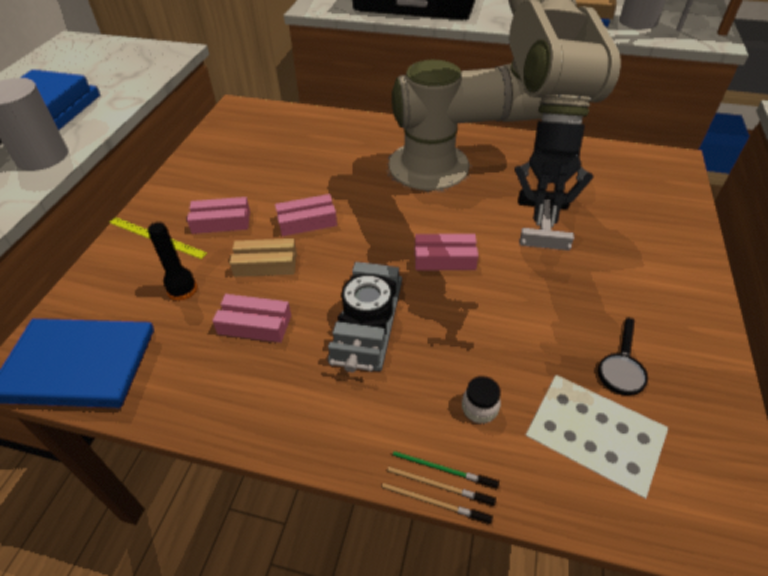

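The spanner is lifted with its cross-bar level at (547,240). Next I'll stand it in the groove.

```bash
python3 - <<'E'
from h import *
p,q=toolfor(GR+[0,0,.13],GY); env.reach(p,q); st("above")
p,q=toolfor(GR+[0,0,.03],GY); env.movel(p,.15); d=snap("side","pre",1)
def crop(f,d,w,x): # crop about the block
    u=w2pix(d,GR+[0,0,.05]).astype(int); im=cv2.cvtColor(d["frame"],cv2.COLOR_RGB2BGR)[max(0,u[1]-75):u[1]+75,max(0,u[0]-50):u[0]+50]; return cv2.resize(im,(400,600),interpolation=cv2.INTER_CUBIC)
e=eyes.grab_frame("scene"); cv2.imwrite("pics/pre2.png",np.hstack([crop(0,d,0,0),crop(0,e,0,0)])); st("pre")
E
```

```text
above 12.58 [ 0.4832 -0.2959  0.2255] F [ 0.4 -0.4 -5.3] M [-0.28  1.04  0.01] gap 0.163 gf 78.4
pre 13.5 [ 0.4831 -0.2969  0.1265] F [-0.7 -0.4 -4.9] M [-0.35  1.01  0.03] gap 0.164 gf 78.5
```

View pics/pre2.png

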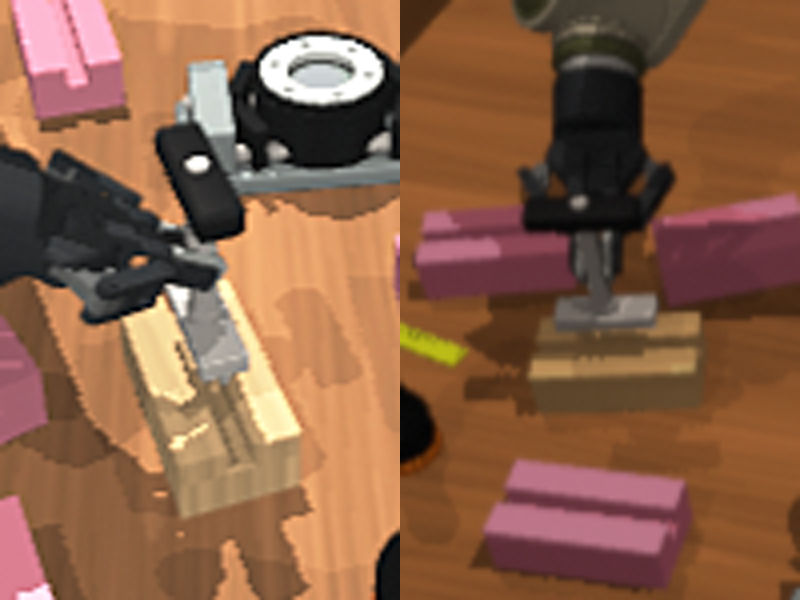

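The spanner is upright above the groove, and its bar is aligned with it. I'll lower it.

```bash
python3 - <<'E'
from h import *
p,q=toolfor(GR+[0,0,-.004],GY); print(p[2]+.004,env.movel(p,.03,guard=6)); s=st("down")
if s["position"][2]<.100:
    env.release(); st("released")
    f=hd(GY-90); env.movel(s["position"]-.10*f,.12); st("back")
    env.movel(s["position"]-.10*f+[0,0,.16],.3)
    env.reach([.42,-.29,.32],down(-np.pi/2)); d=snap("wrist","stood",1); e=eyes.grab_frame("side")
    def crop(d,c,h): 
        u=w2pix(d,c).astype(int); im=cv2.cvtColor(d["frame"],cv2.COLOR_RGB2BGR)[max(0,u[1]-h):u[1]+h,max(0,u[0]-h):u[0]+h]; return cv2.resize(im,(400,400),interpolation=cv2.INTER_CUBIC)
    print(w2pix(d,GR+[0,0,.12]).astype(int)); cv2.imwrite("pics/stood2.png",np.hstack([crop(d,GR+[0,0,.12],80),crop(e,GR+[0,0,.06],60)]))
E
```

```text
0.0955 True
down 14.43 [ 0.483  -0.2964  0.0953] F [0.1 0.9 4.3] M [-0.07 -0.25 -0.01] gap 0.165 gf 78.9
released 15.12 [ 0.4825 -0.296   0.0942] F [-0.  -0.5  0.4] M [-0.11  0.41  0.  ] gap 1.0 gf 0.0
back 16.11 [ 0.3874 -0.3242  0.0954] F [ 0.1  0.3 -0.8] M [-0.09  0.39 -0.02] gap 1.002 gf 0.0
[268 130]
```

View pics/stood2.png

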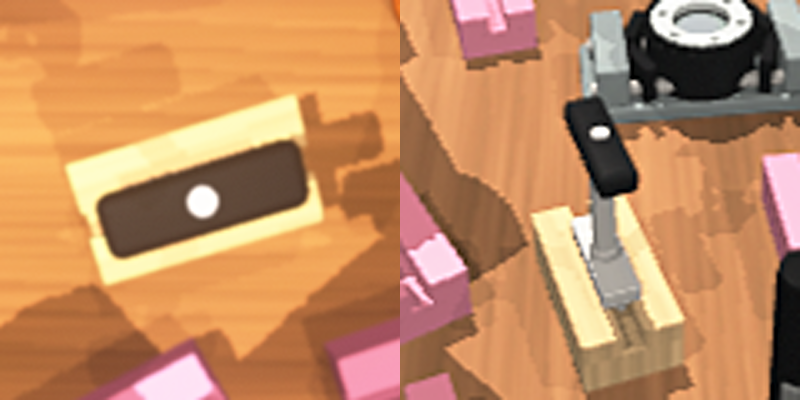

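The spanner stands pins down in the groove, released, with its handle dot at crop (203,202). I'll measure it, regrasp from above and go to the ring.

```bash
python3 - <<'E'
from h import *
d=np.load("stood.npz"); f=lambda u,v,z:pix2w(d,(268-80+(u+.5)/2.5-.5,130-80+(v+.5)/2.5-.5),z)
print("handle",f(203,202,.169)); c=f(203,202,.169)
a,b=f(105,200,.169),f(288,144,.169); e=a-b; print("edge head",np.degrees(np.arctan2(e[1],e[0])))
a,b=f(118,257,.169),f(303,201,.169); e=a-b; print("edge head",np.degrees(np.arctan2(e[1],e[0])))
k=np.mean([f(*u,.045) for u in((68,165),(300,95),(322,220),(106,286))],axis=0); print("block",k)
q=down(D(GY-90)); print(kinematics.ik(np.r_[c[:2],.14],q))
E
```

```text
handle [ 0.47604488 -0.2994339   0.169     ]
edge head 106.53087147916563
edge head 106.75981279627578
block [ 0.47466333 -0.29996567  0.045     ]
[-7.69773132e-01  4.78316481e-01  1.50657555e+00 -4.44089210e-16
  1.15670063e+00 -1.05426180e+00]
```

```bash
python3 - <<'E'
from h import *
c=np.array([.4760,-.2994]); q=down(D(106.5-90))
env.reach(np.r_[c,.24],q); env.movel(np.r_[c,.140],.12,guard=8); st("at")
env.close_gripper(100); s=st("gripped")
env.movel(s["position"]+[0,0,.10],.15); st("up")
q=down(D(105.2-90)); env.reach(np.r_[RC[:2],.075+.095+.04],q)
env.movel(np.r_[RC[:2],.075+.095+.013],.1); s=st("above ring")
print(env.movel(np.r_[RC[:2],.075+.095-.002],.02,guard=5)); s=st("contact"); print("dz from face mm",(s["position"][2]-.170)*1e3)
E
```

```text
at 20.63 [ 0.4763 -0.2997  0.1408] F [ 0.  -0.3  1. ] M [-0.    0.05 -0.02] gap 0.998 gf 0.0
gripped 21.19 [ 0.4763 -0.2997  0.1405] F [ 0.1 -0.5  4.2] M [-0.12 -0.03 -0.01] gap 0.338 gf 99.9
up 22.01 [ 0.4758 -0.2993  0.239 ] F [ 0.   0.8 -4.7] M [ 0.01  0.02 -0.02] gap 0.331 gf 98.8
above ring 23.56 [ 0.5684 -0.0224  0.1831] F [-0.3 -0.  -4.7] M [-0.03 -0.01 -0.02] gap 0.337 gf 98.9
True
contact 24.18 [ 0.5684 -0.0216  0.1705] F [-1.4  0.3  5.4] M [ 0.01  0.15 -0.02] gap 0.334 gf 100.2
dz from face mm 0.4684171101323742
```

The pins dropped straight in: the TCP stopped at 0.1705, which equals the seated offset of 0.0955 above the 75 mm face. I'll turn clockwise in small steps and watch the moment.

```bash
cat > turn.py <<'E'
from h import *
import sys
def turn(h,end,stop=1.3,step=3.,z=None):
    s=monitor.sense(); z=s["position"][2] if z is None else z
    while h>end:
        h-=step
        env.movel(np.r_[RC[:2],z],.05,frame=down(D(h-90)))
        s=monitor.sense(); F,M=s["contact_force"],s["ft_torque"]
        y=R.from_quat(s["ee_rot"]).as_matrix()[:,1]; ah=np.degrees(np.arctan2(y[1],y[0]))+90
        print(round(s["clock"],2),"cmd",round(h,1),"act",round(ah,1),"z",(s["position"][2]*1e3).round(2),"F",F.round(1),"M",M.round(2))
        if F[2]<3: z-=.0003
        elif F[2]>10: z+=.0003
        if abs(M[2])>stop or np.hypot(*F[:2])>25: break
    return h,z
E
python3 - <<'E'
from turn import *
turn(105.2,93)
E
```

```text
24.43 cmd 102.2 act 102.3 z 170.5 F [-4.3 -1.   0.7] M [-0.15  0.87 -0.02]
24.68 cmd 99.2 act 99.3 z 170.49 F [-4.4 -1.1  4.5] M [-0.22  1.33  0.05]
24.93 cmd 96.2 act 96.3 z 170.48 F [-5.5 -0.8  4.3] M [-0.14  1.37  0.03]
25.18 cmd 93.2 act 93.3 z 170.49 F [-5.1  0.5  4.1] M [-0.19  1.39  0.06]
25.43 cmd 90.2 act 90.3 z 170.46 F [-6.2 -1.1  3.7] M [-0.14  1.37  0.08]
```

```bash
python3 - <<'E'
from h import *
def crop(d,c,h): 
    u=w2pix(d,c).astype(int); print(u); im=cv2.cvtColor(d["frame"],cv2.COLOR_RGB2BGR)[max(0,u[1]-h):u[1]+h,max(0,u[0]-h):u[0]+h]; return cv2.resize(im,(400,400),interpolation=cv2.INTER_CUBIC)
cv2.imwrite("pics/turn.png",np.hstack([crop(eyes.grab_frame(n),RC+[0,0,.02],h) for n,h in (("scene",40),("side",40))]))
E
```

```text
[244 190]
[266 196]
```

View pics/turn.png

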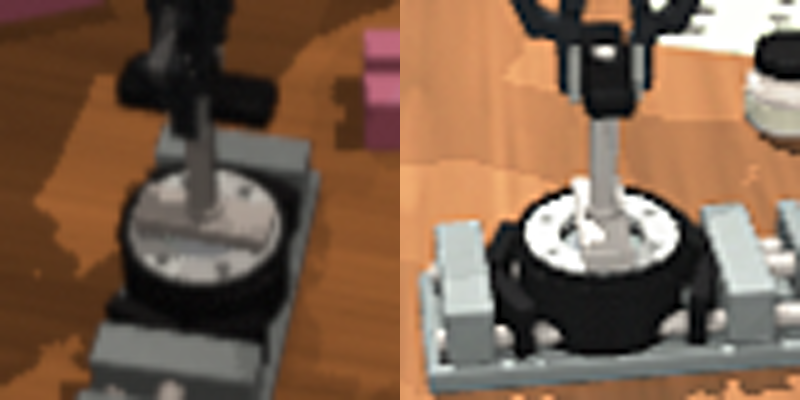

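```bash
python3 - <<'E'
from h import *
d=eyes.grab_frame("scene")
for p in ((245,190),(221,267),(165,263)):
    w=pix2w(d,(204+(p[0]+.5)/5-.5,150+(p[1]+.5)/5-.5),.075)-RC; print(w.round(4),np.hypot(*w[:2]).round(4),np.degrees(np.arctan2(w[1],w[0]))%60)
d=eyes.grab_frame("side")
for p in ((654,213),(543,245),(548,231)):
    w=pix2w(d,(226+(p[0]-400+.5)/5-.5,156+(p[1]+.5)/5-.5),.075)-RC; print(w.round(4),np.hypot(*w[:2]).round(4),np.degrees(np.arctan2(w[1],w[0]))%60)
s=st()
E
```

```text
[-0.0364  0.0169 -0.    ] 0.0401 35.063921165717005
[ 0.0284  0.0186 -0.    ] 0.034 33.30567164154644
[ 0.0332 -0.0152 -0.    ] 0.0366 35.411802400914574
[ 0.0333  0.0191 -0.    ] 0.0383 29.820274488270808
[-0.0378 -0.0121 -0.    ] 0.0397 17.830287008263895
[-0.0339  0.003  -0.    ] 0.0341 54.96440621050942
 25.62 [ 0.5681 -0.0218  0.1705] F [-5.6 -0.3  4.5] M [-0.17  1.42  0.04] gap 0.336 gf 100.6
```

The scene view shows the bar seated and the holes moved from 45° to about 34° (mod 60), so the ring is turning with the spanner. I'll continue.

```bash
python3 - <<'E'
from turn import *
print(turn(90.2,37,stop=1.2,z=.1704))
E
```

```text
25.88 cmd 87.2 act 87.3 z 170.5 F [-5.9 -1.   3.7] M [-0.17  1.35  0.07]
26.12 cmd 84.2 act 84.3 z 170.51 F [-3.9 -0.5  3. ] M [-0.11  1.3   0.09]
26.38 cmd 81.2 act 81.3 z 170.47 F [-5.1 -1.2  5.7] M [-0.12  1.49  0.08]
26.62 cmd 78.2 act 78.3 z 170.49 F [-7.  -1.   5.1] M [-0.1   1.46  0.02]
26.88 cmd 75.2 act 75.3 z 170.45 F [-6.3 -0.9  6.2] M [-0.06  1.51  0.11]
27.12 cmd 72.2 act 72.3 z 170.5 F [-5.9 -0.4  5.9] M [-0.    1.61  0.05]
27.38 cmd 69.2 act 69.3 z 170.49 F [-6.5 -0.   5. ] M [-0.04  1.54  0.13]
27.62 cmd 66.2 act 66.3 z 170.5 F [-5.9 -1.2  5.8] M [0.02 1.6  0.14]
27.88 cmd 63.2 act 63.3 z 170.49 F [-7.5 -0.9  5.6] M [0.01 1.62 0.13]
28.12 cmd 60.2 act 60.4 z 170.51 F [-6.7 -0.1  6.1] M [0.07 1.66 1.14]
28.38 cmd 57.2 act 57.5 z 170.48 F [-5.5  0.8  5.5] M [0.6  1.19 1.92]
(57.2, 0.1701)
```

```bash
python3 - <<'E'
from turn import *
env.hold(.4); st("hold")
z=.1701
env.movel(np.r_[RC[:2],z],.05,frame=down(D(55.2-90))); st("55.2"); 
env.hold(.2); s=st(); 
d=snap("scene","home",1); e=snap("side","homes",1)
def crop(d,c,h): 
    u=w2pix(d,c).astype(int); print(u); im=cv2.cvtColor(d["frame"],cv2.COLOR_RGB2BGR)[max(0,u[1]-h):u[1]+h,max(0,u[0]-h):u[0]+h]; return cv2.resize(im,(400,400),interpolation=cv2.INTER_CUBIC)
cv2.imwrite("pics/home2.png",np.hstack([crop(d,RC+[0,0,.02],40),crop(e,RC+[0,0,.02],40)]))
E
```

```text
hold 28.77 [ 0.5684 -0.0214  0.1705] F [-4.7  0.4  6.2] M [0.55 1.1  1.93] gap 0.333 gf 110.9
55.2 29.02 [ 0.5684 -0.0213  0.1705] F [-4.8  0.7  5.9] M [0.51 1.05 3.35] gap 0.332 gf 122.1
 29.23 [ 0.5684 -0.0213  0.1705] F [-5.5  1.1  6. ] M [0.52 1.08 3.36] gap 0.335 gf 122.1
[244 190]
[266 196]
```

View pics/home2.png

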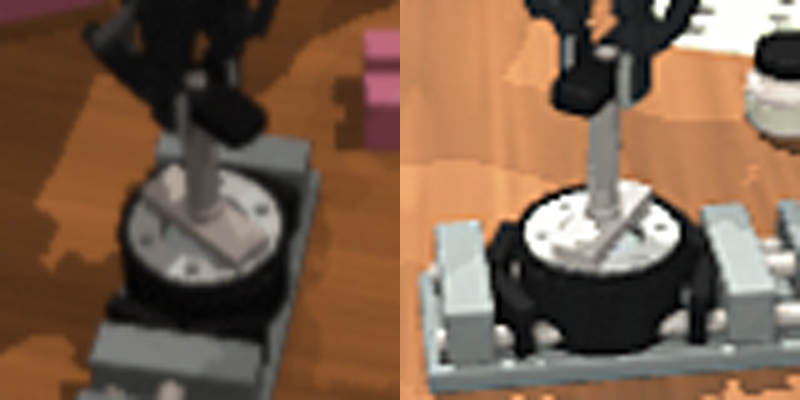

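The moment climbs to 3.4 N m against the 0.45 N m thread with the pins still seated, so the ring is at its hard stop. I'll relieve the torque, lift and return the spanner.

```bash
python3 - <<'E'
from turn import *
h=55.2; z=monitor.sense()["position"][2]
while h<66:
    h+=1.0; env.movel(np.r_[RC[:2],z],.05,frame=down(D(h-90))); m=monitor.sense()["ft_torque"][2]; print(round(h,1),m.round(2))
    if m<.2: break
env.movel(np.r_[RC[:2],.1705+.03],.06); st("lift1")
env.movel(np.r_[RC[:2],.30],.2); snap("scene","after",1)
G=np.array([.4763,-.2997]); q=down(D(106.4-90))
env.reach(np.r_[G,.26],q); env.movel(np.r_[G,.165],.15); env.hold(.2); d=eyes.grab_frame("side"); e=eyes.grab_frame("scene"); st("above")
def crop(d,c,h): 
    u=w2pix(d,c).astype(int); im=cv2.cvtColor(d["frame"],cv2.COLOR_RGB2BGR)[max(0,u[1]-h):u[1]+h,max(0,u[0]-h):u[0]+h]; return cv2.resize(im,(400,400),interpolation=cv2.INTER_CUBIC)
cv2.imwrite("pics/back2.png",np.hstack([crop(d,GR+[0,0,.05],45),crop(e,GR+[0,0,.05],45)]))
E
```

```text
56.2 2.9
57.2 2.24
58.2 1.54
59.2 0.83
60.2 0.25
61.2 0.12
lift1 31.48 [ 0.5683 -0.0217  0.2003] F [-0.7  0.1 -4.6] M [-0.01 -0.05  0.  ] gap 0.331 gf 101.4
above 34.46 [ 0.4764 -0.2998  0.1655] F [ 0.6 -0.5 -5. ] M [-0.    0.02 -0.02] gap 0.332 gf 101.4
```

View pics/back2.png

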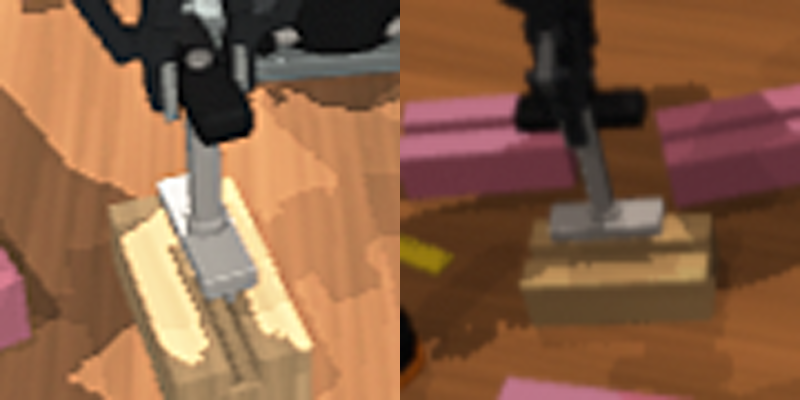

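The spanner is upright and lined up with the groove. I'll lower it, release and retreat.

```bash
python3 - <<'E'
from turn import *
G=np.array([.4763,-.2997])
print(env.movel(np.r_[G,.137],.03,guard=6)); s=st("down")
if s["position"][2]<.144:
    env.release(); st("released"); env.movel(np.r_[G,.29],.12); env.reach([.42,-.29,.34],down(-np.pi/2)); env.hold(.3)
    d=eyes.grab_frame("side"); e=eyes.grab_frame("wrist"); a=eyes.grab_frame("scene"); np.savez("fin.npz",**a); st("away")
    def crop(d,c,h): 
        u=w2pix(d,c).astype(int); im=cv2.cvtColor(d["frame"],cv2.COLOR_RGB2BGR)[max(0,u[1]-h):u[1]+h,max(0,u[0]-h):u[0]+h]; return cv2.resize(im,(400,400),interpolation=cv2.INTER_CUBIC)
    cv2.imwrite("pics/fin.png",np.hstack([crop(d,GR+[0,0,.05],45),crop(a,RC,40)]))
E
```

```text
True
down 35.23 [ 0.4762 -0.2999  0.1405] F [ 0.2 -1.5  4.2] M [-0.06  0.06 -0.02] gap 0.336 gf 102.6
released 35.82 [ 0.4757 -0.2992  0.1393] F [ 0.7  0.4 -0. ] M [0.   0.01 0.02] gap 0.999 gf 0.0
away 39.25 [ 0.42 -0.29  0.34] F [ 0.  -0.8  0. ] M [-0.04  0.02  0.05] gap 1.003 gf 0.0
```

View pics/fin.png

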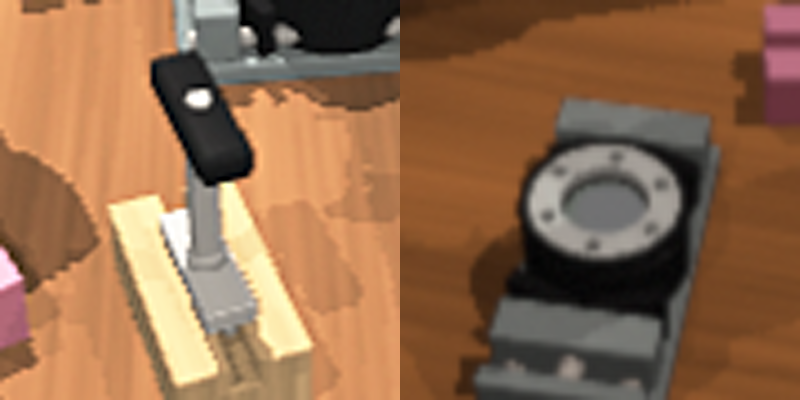

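The spanner stands in the groove, released, and the ring sits clear in the barrel. A ring rotation of about 0.74 rad fits the stated 0.7–1.1.

```bash
python3 -c "
from bench import job; print(job.hand_in())"
```

```text
the job is handed in; nothing more can be done
None
```

The job is handed in at about 39 s on the robot's clock: the ring was turned clockwise about 0.74 rad to a hard stop (3.4 N m against the 0.45 N m thread), and the spanner stands released in the wooden block's groove; I don't have the verdict.

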